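# Seat the specimen stage on its kinematic base and lock it

### The job

Pick up the specimen stage by its upright fin, set it on the kinematic base with its narrow nose over the cone, and work it gently by feel until all three ball feet are fully home: nose foot in the cone, the others in the groove and on the flat. Let go of it, then swing the keeper round over the plate as far as it goes. Never push the stage hard against the base (keep well under 30 N), do not tip it, and leave everything else on the bench where it is.

Things in the scene. Friction and masses are not known exactly. Their poses are not given: they have to be found in the camera images.
- stage_grip (a point): centre of the stage's black upright fin, 12 mm thick (y), 60 long (x), 44 high; 22 mm above the plate's top face, 52 mm above the undersides of the ball feet it stands on. x points along the fin to the stage's nose, y to its left, z up. Grip it across its thickness.
- stage: the loose specimen stage, 0.38 to 0.52 kg: bare T-shaped plate 6 mm thick on three ball feet, underside 24 mm above the feet's. Wings 60 (x, -45 to 15) by 160 mm (y), nose 50 mm wide reaching to x = 65 mm. Two thin round glass windows in the wings. Origin 3 mm ahead of and 52 mm below stage_grip, level with the feet's undersides; axes as stage_grip.
- foot_nose (a point): centre of the steel ball foot (16 mm across) under the stage's nose: 48 mm ahead (+x) of stage_grip and 44 mm below it. It belongs in the cone.
- foot_left (a point): centre of the ball foot (16 mm across) under the left wing: 22 mm behind, 60 mm left (+y) and 44 mm below stage_grip. It belongs in the groove.
- foot_right (a point): centre of the ball foot (16 mm across) under the right wing: 22 mm behind, 60 mm right (-y) and 44 mm below stage_grip. It belongs on the flat.
- base: grey kinematic base fixed to the bench, 166 (x) x 190 (y) mm, plate 6 mm thick. Origin at bench height, x to the cone side, y left, z up. Its three bare metal seats share a plate clamped in slots: all together may stand up to 9 mm off nominal in the base's x and up to 9 mm in y (unmeasured; not turned; does not shift in use). A stage that is home has its axes along the base's.
- cone_nominal (a point): fixed to the base at (45, 0, 19.3) mm: centre of the nose foot when home, if the seats stood at nominal. The cone has 45 degree walls, 42 mm wide at its mouth 29 mm above the bench. An off-centre foot stands up on the wall by as many mm as it is off, and is pushed sideways towards the centre; friction is too high for the stage to slide home by its weight alone.
- groove_nominal (a point): fixed to the base at (-25, 60, 19.3) mm: nominal centre of the left foot when home. The V-groove, 36 mm long, runs towards the cone; walls and mouth (42 mm wide) as the cone's.
- flat_nominal (a point): fixed to the base at (-25, -60, 19.3) mm: nominal centre of the right foot when home. The flat is a round pad 40 mm across, its top 11.3 mm above the bench. Fully home, all three foot centres are 19.3 mm above the bench, stage_grip 63.3 mm, plate top 41.3 mm.
- keeper (a joint): angle (rad) of the keeper, a tongue 46 x 12 mm turning about an upright post at the base's rear left. 0: points to the base's left (+y), clear of the stage; grows clockwise seen from above; 1.57 (end stop): points along the base's +x, over the left wing, its underside 44 mm above the bench. Negative: swung away from the stage. It stays where left; about 2 N at the knob moves it.
- keeper_knob (a point): point 70 mm above the bench on the axis of the keeper's round upright knob, 40 mm from the hinge. The knob is 12 mm across and stands from the tongue's top (50 mm above the bench) to 86 mm above the bench.
- keeper_hinge (a point): centre of the keeper's tongue on its vertical hinge axis, 50 mm above the bench; 68 mm behind and 55 mm left of the base's origin.
- dish: shallow round glass dish, 84 mm across, holding a cream-coloured specimen; a bystander, origin at the centre of its underside
- slide_box: small blue and white plastic slide box, 72 x 52 x 36 mm; a bystander, origin at the centre of its underside
- bottle: amber bottle, 48 mm across, 100 mm tall; a bystander, origin at the centre of its underside
- mouse: black computer mouse, 62 mm across, on a grey pad; a bystander, origin at the centre of its underside
- cover_box: white plastic box, 50 x 50 x 22 mm; a bystander, origin at the centre of its underside
- beaker: glass beaker, 60 mm across, 80 mm tall; a bystander, origin at the centre of its underside
- forceps: steel forceps, 115 mm long; a bystander, origin at the centre of its underside

How it is judged:
On the way:
1. all three feet fully home in their seats and the stage let go, before the keeper is swung over it (z of foot_nose in the frame of base between 0.0165 and 0.0208 m and z of foot_left in the frame of base between 0.0165 and 0.0208 m and z of foot_right in the frame of base between 0.0165 and 0.0208 m and horizontal distance between foot_nose and cone_nominal below 0.016 m and angle between the x axis of base and the x axis of stage_grip, either way round below 0.1 rad and value of joint keeper below 0.5 rad and contact force between stage and the fingers below 0.1 N), for 0.2 s.
At the end, for the whole second after the job is handed in: Stage released at rest, nose foot in the cone, others in groove and on flat: ball centres 16.5 to 20.8 mm above the base's underside (home 19.3), nose foot within 16 mm of cone_nominal in plan, axes within 0.1 rad of the base's; keeper past 1.35 rad; all at rest (z of foot_nose in the frame of base between 0.0165 and 0.0208 m and z of foot_left in the frame of base between 0.0165 and 0.0208 m and z of foot_right in the frame of base between 0.0165 and 0.0208 m and horizontal distance between foot_nose and cone_nominal below 0.016 m and angle between the x axis of base and the x axis of stage_grip, either way round below 0.1 rad and value of joint keeper above 1.35 rad and linear speed of stage below 0.01 m/s and angular speed of stage below 0.05 rad/s and velocity of joint keeper below 0.05 rad/s and contact force between stage and the fingers below 0.1 N); the robot touches nothing.
It fails at once if the stage is pressed against the base, its seats or its keeper with more than 30 N (contact force between stage and base above 30 N).
It fails at once if the stage is tipped by more than 0.35 rad (angle between stage_grip's own z axis and vertical above 0.35 rad).
It fails at once if another thing on the bench is moved by more than 20 mm (distance of any of dish, slide_box, bottle, mouse, cover_box, beaker, forceps from where it was at the start of the episode above 0.02 m).
It also fails if it takes over 72 s, if anything falls off the work surface, if the arm or the gripper's body presses on something with over 40 N, if the wrist force passes 120 N, or if a joint passes its speed limit or range.

### The arm

A 7-joint arm with a two-finger parallel gripper is mounted at the origin on the work surface. World frame = base frame: x ahead of the robot, y to its left, z up, the work surface at z = 0. Lengths are in m, angles in rad, forces in N, time in s.
With the tool pointing down it reaches from about 0.4 to 0.875 m from the base axis. Payload 19.3 kg.
Tool frame: the origin (TCP) lies midway between the tips of the shut fingers; the grasp point (between the pads) lies 19 mm behind it; z points along the fingers, y is the direction in which the jaws open and shut (so a half turn about z gives the same grasp; the last joint's range is limited). The gripper opens to 85 mm and grips with 20 to 120 N. Pads are 22 mm wide; open, the fingers measure 114 mm over their backs; the gripper's body (76 mm by 85 mm) begins 54 mm behind the grasp point. The pads swing forward as they close: fully open they stand 13 mm farther back than shut.
Start: joints at [1.207, 0.521, -0.036, 1.599, 0.021, 1.021, -0.113], TCP at [0.181, -0.598, 0.231] pointing down, gripper open.
Joint ranges: [-2.91, 2.91], [-0.3, 2.13], [-1.5, 1.42], [0.17, 2.43], [-1.26, 4.41], [0.16, 1.93], [-2.52, 2.52]. Speed limits (rad/s): [1.89, 1.89, 2.39, 2.39, 3.01, 3.01, 3.01].

### API

Orientations are given as [roll, pitch, yaw] about the fixed x, y, z axes, in that order (R = Rz(yaw) Ry(pitch) Rx(roll)).
In Python, from workcell import bot, eyes gives the robot as it stands. The module is installed in compiled form; this text tells all that it offers.
- The arm moves only by the shell command python3 -m jog 'ROWS' [FORCE]. ROWS is JSON, a list of rows, each an object with "delta_pos": the shift along the world's x, y, z in mm, a list of three; "spin": the turn about the world's z in rad; "claw": the closure, from 0 (fully open) to 1 (shut). In form: [{"delta_pos": [tx, ty, tz], "spin": spin, "claw": claw}, ...]. A call has 1 to 8 rows; each row is the pose to reach, as a shift and turn from the pose measured when the call began; what a row does not reach only later rows make up. A row lasts 1/10 s, in which the tool goes at most 50 mm and 8.59 degrees, less where a joint would pass 70% of its speed; a pose out of reach is approached as far as the arm can. A call with a gripper value outside its range is refused whole. The fingers move at their own pace and stop on an object; FORCE is the grip in N (left out, the last holds). Time passes only in rows, so rows that repeat a pose let the fingers close. It gives the time, the measured TCP pose, the force and the opening at its end, in the units of the state.
- bot.observe(): the state, without advancing time (a new reading comes with each control period).
- eyes.grab_frame(name): name is "side" or "top" or "wrist"; returns the picture (384x512x3 uint8, blue, green, red); there is no depth.
- eyes.camera_params(name): a dict with "fx", "fy", "cx", "cy" (pixels), "origin" and "attitude" of the camera in the world. Camera axes: x right, y up, looking along -z (the intrinsics and any distortion apply to the point x, -y, -z); pixel columns grow to the right and rows downward; lengths in m; the calibration is good to about 2 mm. A picture is of the moment at which its call begins: read the wrist's pose just before it. camera_params takes no time and is no camera call; for the wrist camera it gives the pose at the moment of the call.
- bot.job_done(): hands the job in, once; it reports no verdict.
The state is a dict: "clock": time; "qpos": joint angles; "qd": joint speeds; "joint_efforts": joint torques, N m; "position": TCP position; "tool_rot": TCP orientation; "force": force on the tool from outside, world axes, zero at the start; "moment": the same for the moment, N m; "grip_width": finger opening in m.
Only numpy, scipy, OpenCV 4.12 (cv2) and the standard library are available. Lean on these libraries where they do the work, as an engineer would, in place of code of your own. Each camera call takes 0.05 s, during which the arm holds its last target. There are 200 camera calls.

## Working session

There is one attempt and no reset: what is moved stays moved. The work goes in short steps, Python scripts to look and compute and a shell command to move; the robot and the scene stay as the last step left them, time stands still between calls to the robot, and variables do not carry over. Pictures are saved under pics/ and viewed, about 8 in all and at most 12, crops included, and the job is handed in when it is done.

```bash
mkdir -p pics; python3 - <<'E'
from workcell import bot, eyes
import cv2, numpy as np
s=bot.observe(); print(s)
for n in("top","side"):
    f=eyes.grab_frame(n); p=eyes.camera_params(n); print(n,p)
    cv2.imwrite(f"pics/{n}0.png",cv2.resize(f,(800,600),interpolation=cv2.INTER_CUBIC))
print(eyes.camera_params("wrist"))
E
```

```text
{'clock': 0.0, 'qpos': array([ 1.20680272,  0.52201556, -0.03635382,  1.60000313,  0.02118803,
        1.02111199, -0.11279652]), 'qd': array([ 0.00193729,  0.00027915, -0.00080216,  0.00094295, -0.00024955,
        0.00101493, -0.00136901]), 'joint_efforts': array([ 4.93870139e-04, -9.27107477e+01,  1.98023558e+00, -3.69933200e+01,
        1.79039704e-02,  8.10793368e-03, -5.18239437e-05]), 'position': array([ 0.18087349, -0.59789716,  0.23072622]), 'tool_rot': array([-3.14044055e+00,  5.96944913e-05,  2.93803703e-01]), 'force': array([ 0.19793148, -0.03312204, -0.53983171]), 'moment': array([-0.00643868, -0.01641099,  0.02222839]), 'grip_width': 0.08551730678825467}
top {'fx': 362.1073704051364, 'fy': 362.1073704051364, 'cx': 255.81258664687587, 'cy': 193.59538160020654, 'origin': array([ 0.44111266, -0.04675087,  1.01633245]), 'attitude': array([ 0.12161658,  0.02881615, -1.56202568])}
side {'fx': 399.27481655955705, 'fy': 399.27481655955705, 'cx': 262.1256412873536, 'cy': 186.7477823951147, 'origin': array([0.44966975, 0.86264484, 0.63099204]), 'attitude': array([ 1.01118574,  0.01014217, -3.0326624 ])}
{'fx': 322.2030628349833, 'fy': 322.2030628349833, 'cx': 255.6656491517139, 'cy': 190.43937610391063, 'origin': array([ 0.25846558, -0.57369271,  0.37304262]), 'attitude': array([-3.19163277e-01,  2.11137554e-04, -1.27758413e+00])}
```

View pics/top0.png

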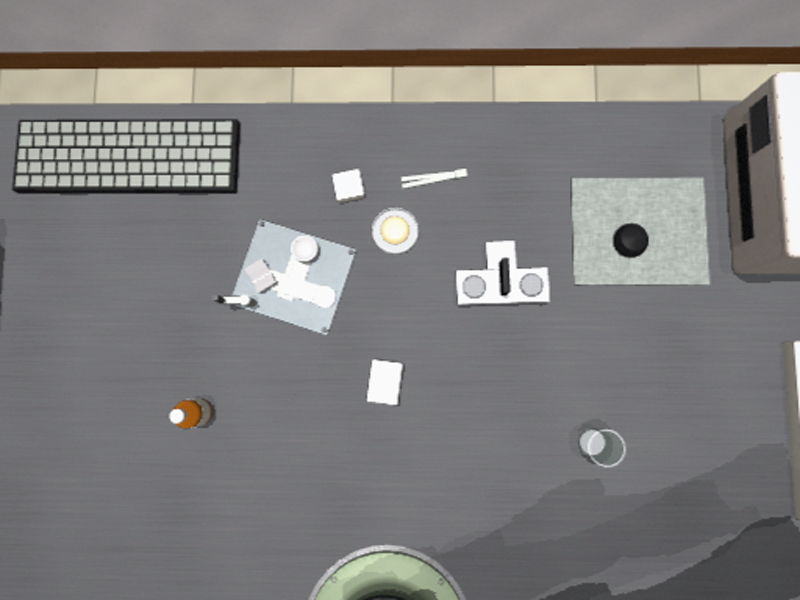

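View pics/side0.png

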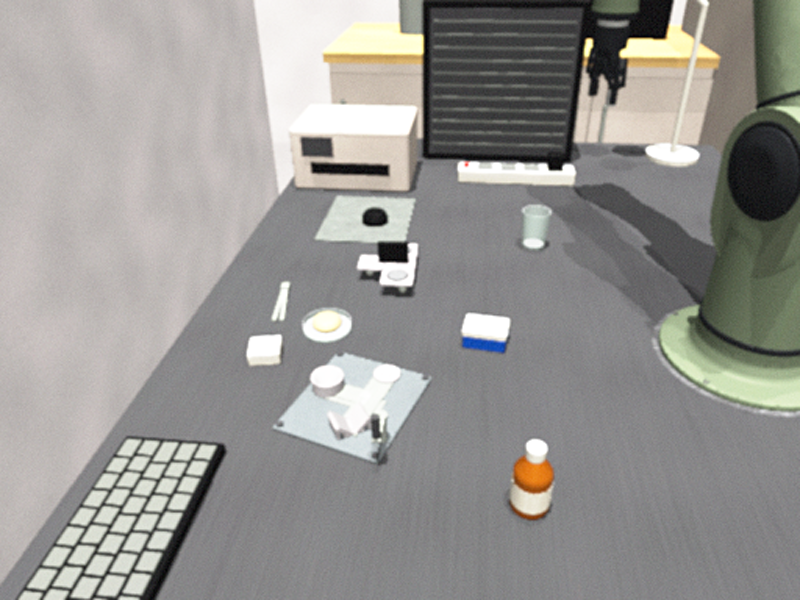

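Top view: stage at about (503,280) with its nose up, base at about (294,277) with its cone at (305,249), groove at (261,276), flat at (322,297). The keeper points left at (235,299). Next step is to localise these.

```bash
cat > h.py <<'E'
from workcell import bot, eyes
import cv2, numpy as np
from scipy.spatial.transform import Rotation as R
def ray(p,uv,z):
    uv=np.atleast_2d(uv).astype(float)
    d=np.c_[(uv[:,0]-p['cx'])/p['fx'],-(uv[:,1]-p['cy'])/p['fy'],-np.ones(len(uv))]
    d=R.from_euler('xyz',p['attitude']).apply(d); o=p['origin']
    return o+d*((z-o[2])/d[:,2])[:,None]
def proj(p,X):
    c=R.from_euler('xyz',p['attitude']).inv().apply(np.atleast_2d(X)-p['origin'])
    return np.c_[p['cx']-p['fx']*c[:,0]/c[:,2],p['cy']+p['fy']*c[:,1]/c[:,2]]
E
python3 - <<'E'
from h import *
p=eyes.camera_params("top"); k=.64
np.set_printoptions(precision=4,suppress=True)
q=lambda l,z:ray(p,np.array(l)*k,z)
c=q([(262,220),(355,250),(327,334),(232,303)],.006); print("base corners",c,c.mean(0))
for a in range(4): print(np.linalg.norm(c[a]-c[(a+1)%4]))
print("cone,groove,flat",q([(305,249),(261,276),(322,297)],.027))
print("stage plate corners",q([(487,242),(515,242),(549,268),(550,302),(457,304),(457,270)],.03))
f=cv2.cvtColor(cv2.resize(cv2.imread('pics/top0.png'),(512,384)),6)
m=np.zeros_like(f); m[155:195,305:340]=1
ys,xs=np.where((f<40)&(m>0)); pts=np.c_[xs,ys].astype(np.float32)
print("fin",cv2.minAreaRect(pts),ray(p,pts.mean(0),.06), len(xs))
print("knob",q([(218,299)],.08), q([(262,298)],.056))
E
```

```text
base corners [[0.7164 0.2391 0.006 ]
 [0.6604 0.0659 0.006 ]
 [0.5068 0.1135 0.006 ]
 [0.5619 0.288  0.006 ]] [0.6114 0.1766 0.006 ]
0.18198352216208066
0.16088182506164644
0.1830181962157542
0.16212888460062552
cone,groove,flat [[0.6575 0.1534 0.027 ]
 [0.6082 0.231  0.027 ]
 [0.5709 0.1206 0.027 ]]
stage plate corners [[ 0.6703 -0.1711  0.03  ]
 [ 0.6704 -0.2204  0.03  ]
 [ 0.6239 -0.2791  0.03  ]
 [ 0.5637 -0.2794  0.03  ]
 [ 0.5593 -0.1177  0.03  ]
 [ 0.6197 -0.1179  0.03  ]]
fin ((321.6689758300781, 177.527587890625), (21.09355354309082, 3.0726828575134277), 85.2363510131836) [[ 0.6013 -0.1915  0.06  ]] 37
knob [[0.5597 0.2876 0.08  ]] [[0.5648 0.2196 0.056 ]]
```

```bash
python3 -m jog '[{"delta_pos":[50,48,0],"spin":-0.1,"claw":0},{"delta_pos":[100,95,0],"spin":-0.2,"claw":0},{"delta_pos":[150,143,0],"spin":-0.267,"claw":0},{"delta_pos":[200,190,0],"spin":-0.267,"claw":0},{"delta_pos":[250,238,0],"spin":-0.267,"claw":0},{"delta_pos":[300,285,0],"spin":-0.267,"claw":0},{"delta_pos":[350,333,0],"spin":-0.267,"claw":0},{"delta_pos":[390,371,0],"spin":-0.267,"claw":0}]'; python3 -c "
from h import *
print(bot.observe()['position'],bot.observe()['tool_rot'])"
```

```text
clock: 0.9
position: [0.4717, -0.3207, 0.2307]
tool_rot: [-3.141, 0.0, 0.027]
force: [0.4, -0.6, 0.1]
grip_width: 0.0857
[ 0.47173401 -0.32068546  0.23072985] [-3.14054947e+00  2.44630223e-04  2.67048006e-02]
```

```bash
python3 -m jog '[{"delta_pos":[130,124,0],"spin":0,"claw":0},{"delta_pos":[130,124,0],"spin":0,"claw":0},{"delta_pos":[130,124,0],"spin":0,"claw":0},{"delta_pos":[130,124,0],"spin":0,"claw":0},{"delta_pos":[130,124,0],"spin":0,"claw":0},{"delta_pos":[130,124,0],"spin":0,"claw":0}]'; python3 - <<'E'
from h import *
s=bot.observe(); print(s['position'],s['tool_rot'])
p=eyes.camera_params("wrist"); f=eyes.grab_frame("wrist")
cv2.imwrite('pics/w1raw.png',f)
np.save('pics/w1.npy',p,allow_pickle=True)
cv2.imwrite('pics/w1.png',cv2.resize(f,(800,600)))
g=(.602,-.197)
print(proj(p,[[*g,.074]])/.64)
E
```

```text
clock: 1.5
position: [0.6017, -0.1962, 0.2301]
tool_rot: [-3.14, 0.001, 0.028]
force: [0.1, -1.2, -0.1]
grip_width: 0.0857
[ 0.60168517 -0.19615962  0.23011316] [-3.14038644e+00  1.32852338e-03  2.79124148e-02]
[[402.56581224 269.68984922]]
```

View pics/w1.png

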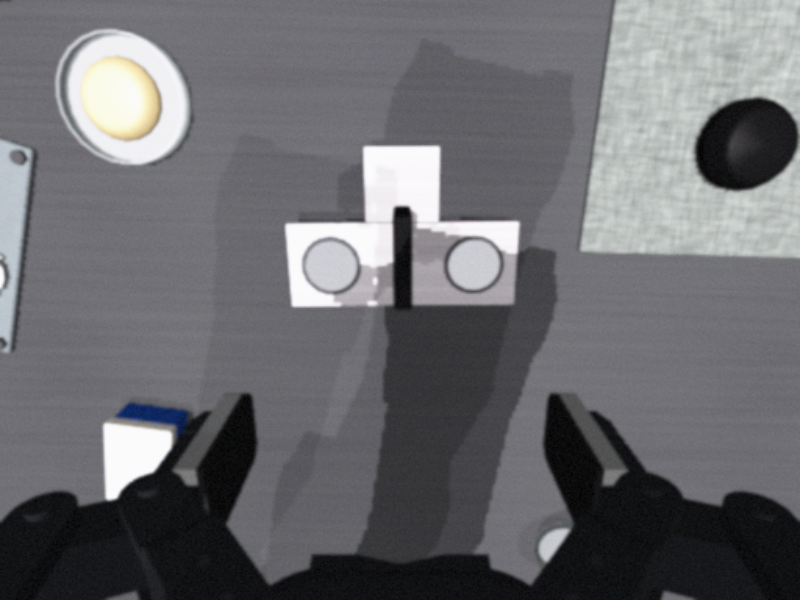

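Wrist view: fin is black from (402,207) to (403,308). The plate corners are the nose tip at (363,146)/(440,146) and the wing rear corners at (292,306)/(514,304).

```bash
python3 - <<'E'
from h import *
np.set_printoptions(precision=4,suppress=True)
p=np.load('pics/w1.npy',allow_pickle=True).item()
q=lambda l,z:ray(p,np.array(l)*.64,z)
print("nose tip, front wing L,R ; rear L,R",q([(363,146),(440,146),(286,223),(520,221),(292,306),(514,304)],.030))
print("fin rear top",q([(403,308)],.074),"fin front bottom",q([(402,207)],.03))
E
```

```text
nose tip, front wing L,R ; rear L,R [[ 0.6727 -0.1694  0.03  ]
 [ 0.674  -0.2195  0.03  ]
 [ 0.6209 -0.1171  0.03  ]
 [ 0.6266 -0.2766  0.03  ]
 [ 0.5608 -0.1188  0.03  ]
 [ 0.5668 -0.2785  0.03  ]]
fin rear top [[ 0.5771 -0.198   0.074 ]] fin front bottom [[ 0.6339 -0.1959  0.03  ]]
```

```bash
python3 -m jog '[{"delta_pos":[3,-1,-50],"spin":0.003,"claw":0},{"delta_pos":[3,-1,-100],"spin":0.003,"claw":0},{"delta_pos":[3,-1,-150],"spin":0.003,"claw":0},{"delta_pos":[3,-1,-185],"spin":0.003,"claw":0},{"delta_pos":[3,-1,-192],"spin":0.003,"claw":0},{"delta_pos":[3,-1,-192],"spin":0.003,"claw":0},{"delta_pos":[3,-1,-192],"spin":0.003,"claw":0}]' 50
python3 -m jog '[{"delta_pos":[0,0,0],"spin":0,"claw":0.5},{"delta_pos":[0,0,0],"spin":0,"claw":0.7},{"delta_pos":[0,0,0],"spin":0,"claw":0.8},{"delta_pos":[0,0,0],"spin":0,"claw":1},{"delta_pos":[0,0,0],"spin":0,"claw":1},{"delta_pos":[0,0,0],"spin":0,"claw":1},{"delta_pos":[0,0,0],"spin":0,"claw":1},{"delta_pos":[0,0,0],"spin":0,"claw":1}]' 50
```

```text
clock: 2.25
position: [0.605, -0.1991, 0.0404]
tool_rot: [3.141, -0.001, 0.028]
force: [-0.0, -0.1, 0.9]
grip_width: 0.0851
clock: 3.05
position: [0.6051, -0.1992, 0.0407]
tool_rot: [3.141, -0.001, 0.028]
force: [-1.4, -1.4, 4.7]
grip_width: 0.0112
```

```bash
python3 -m jog '[{"delta_pos":[0,0,10],"spin":0,"claw":1},{"delta_pos":[0,0,40],"spin":0,"claw":1},{"delta_pos":[0,0,85],"spin":0,"claw":1},{"delta_pos":[0,10,130],"spin":0,"claw":1},{"delta_pos":[-10,50,165],"spin":-0.05,"claw":1},{"delta_pos":[-20,90,195],"spin":-0.1,"claw":1},{"delta_pos":[-28,130,225],"spin":-0.15,"claw":1},{"delta_pos":[-36,170,250],"spin":-0.2,"claw":1}]' 50
python3 -m jog '[{"delta_pos":[-10,45,5],"spin":-0.05,"claw":1},{"delta_pos":[-20,90,10],"spin":-0.1,"claw":1},{"delta_pos":[-29,135,10],"spin":-0.133,"claw":1},{"delta_pos":[-36,180,10],"spin":-0.133,"claw":1},{"delta_pos":[-39,215,10],"spin":-0.133,"claw":1},{"delta_pos":[-39,229,10],"spin":-0.133,"claw":1},{"delta_pos":[-39,229,10],"spin":-0.133,"claw":1},{"delta_pos":[-39,229,10],"spin":-0.133,"claw":1}]' 50
python3 - <<'E'
from h import *
s=bot.observe(); print(s['position'],s['tool_rot'],s['grip_width'])
p=eyes.camera_params("wrist"); f=eyes.grab_frame("wrist")
cv2.imwrite('pics/w2raw.png',f)
np.save('pics/w2.npy',p,allow_pickle=True)
cv2.imwrite('pics/w2.png',cv2.resize(f,(800,600),interpolation=cv2.INTER_CUBIC))
E
```

```text
clock: 3.85
position: [0.5688, -0.0309, 0.2908]
tool_rot: [3.141, -0.002, -0.174]
force: [1.1, 0.8, -3.1]
grip_width: 0.0114
clock: 4.65
position: [0.5298, 0.1972, 0.3008]
tool_rot: [3.141, -0.002, -0.308]
force: [0.7, 0.0, -4.0]
grip_width: 0.0113
[0.52984121 0.19722596 0.30080318] [ 3.14057632e+00 -1.82828072e-03 -3.07517938e-01] 0.011338371849613687
```

View pics/w2.png

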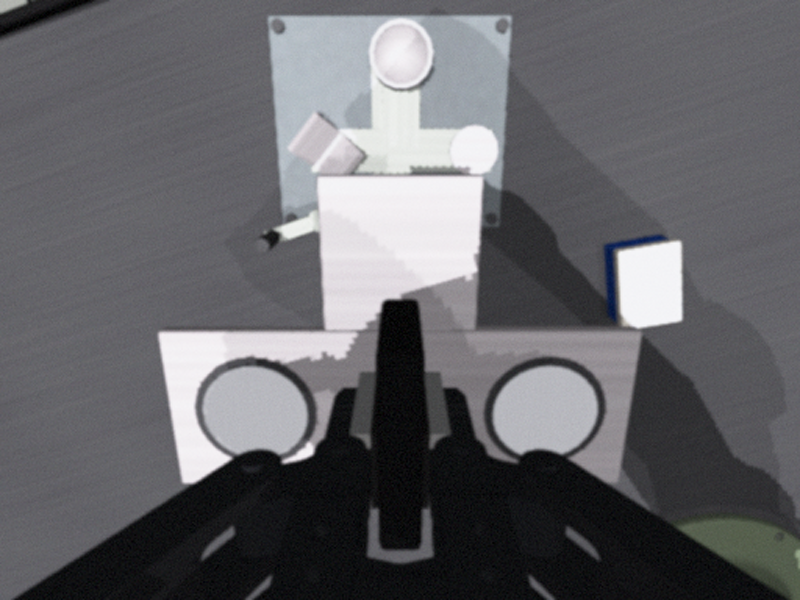

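Wrist view: cone mouth centred at (401,53), flat at (474,149), groove around (328,145). Held stage: nose corners (317,176)/(484,176), wing front corners (160,331)/(641,331).

```bash
python3 - <<'E'
from h import *
np.set_printoptions(precision=4,suppress=True)
p=np.load('pics/w2.npy',allow_pickle=True).item()
q=lambda l,z:ray(p,np.array(l)*.64,z)
f=cv2.imread('pics/w2raw.png'); g=cv2.cvtColor(f,6)
def blob(x0,y0,x1,y1,t):
    m=(g[y0:y1,x0:x1]>t).astype(np.uint8); c=max(cv2.findContours(m,0,1)[0],key=cv2.contourArea)
    e=cv2.fitEllipse(c); return np.array(e[0])+[x0,y0],e[1]
b=q([(268,16),(512,15),(499,226)],.006)
print("base",b,np.linalg.norm(b[0]-b[1]),np.linalg.norm(b[1]-b[2])); 
v=b[0]-b[1]; yaw=np.arctan2(-v[0],v[1]); w=b[1]-b[2]; yaw2=np.arctan2(w[1],w[0]); print("yaws",yaw,yaw2)
c=(b[0]+b[2])/2; print("centre",c)
yw=(yaw+yaw2)/2; B=np.array([[np.cos(yw),-np.sin(yw)],[np.sin(yw),np.cos(yw)]])
cone=q([(401,53)],.029)[0]; 
# mouth limits
cl=q([(369,53),(433,53),(401,18),(401,89)],.029); print("cone dia",np.linalg.norm(cl[0]-cl[1]),np.linalg.norm(cl[2]-cl[3]))
flat=q([(474,149)],.0113)[0]; fl=q([(450,149),(499,149),(474,125),(474,173)],.0113); print("flat dia",np.linalg.norm(fl[0]-fl[1]),np.linalg.norm(fl[2]-fl[3]))
gr=q([(328,145)],.027)[0]
print("cone",cone,"flat",flat,"groove",gr)
for n,X,nom in(("cone",cone,(45,0)),("flat",flat,(-25,-60)),("groove",gr,(-25,60))):
    l=B.T@(X-c)[:2]*1000; print(n,l,"off",l-nom)
v=cone-flat; print("cone-flat angle",np.arctan2(v[1],v[0])-np.arctan2(60,70),np.linalg.norm(v[:2]),"expect .0922")
s=bot.observe(); z=s['position'][2]-.0107
h=q([(317,176),(484,176),(160,331),(641,331)],z)
r=s['tool_rot'][2]; T=np.array([[np.cos(r),-np.sin(r)],[np.sin(r),np.cos(r)]])
print("held in tool yaw frame (mm)",((h-s['position'])[:,:2]@T)*1000)
print("knob",q([(268,240)],.086),"hinge nominal",B@np.array([-.068,.055])+c[:2])
E
```

```text
base [[0.7188 0.2442 0.006 ]
 [0.6624 0.0645 0.006 ]
 [0.5063 0.1141 0.006 ]] 0.18838467519853885 0.16382413490130024
yaws -0.30407083844254423 -0.30777969922199
centre [0.6126 0.1791 0.006 ]
cone dia 0.0478010077082801 0.0481858244585502
flat dia 0.04035773139715839 0.03797233811052917
cone [0.6601 0.1552 0.029 ] flat [0.5757 0.1188 0.0113] groove [0.6148 0.2302 0.027 ]
cone [52.4784 -8.4877] off [ 7.4784 -8.4877]
flat [-16.9825 -68.5963] off [ 8.0175 -8.5963]
groove [-13.2167  49.3392] off [ 11.7833 -10.6608]
cone-flat angle -0.3012089804348858 0.09185779266146235 expect .0922
held in tool yaw frame (mm) [[ 67.8297  25.9742]
 [ 67.8383 -23.5423]
 [ 18.427   79.7674]
 [ 18.3592 -77.5664]]
knob [[0.5653 0.2859 0.086 ]] hinge nominal [0.5643 0.2521]
```

```bash
python3 -m jog '[{"delta_pos":[40,-14,-10],"spin":0,"claw":1},{"delta_pos":[80,-27,-30],"spin":0,"claw":1},{"delta_pos":[84.5,-27.6,-70],"spin":0.002,"claw":1},{"delta_pos":[84.5,-27.6,-115],"spin":0.002,"claw":1},{"delta_pos":[84.5,-27.6,-160],"spin":0.002,"claw":1},{"delta_pos":[84.5,-27.6,-200],"spin":0.002,"claw":1},{"delta_pos":[84.5,-27.6,-220],"spin":0.002,"claw":1},{"delta_pos":[84.5,-27.6,-223],"spin":0.002,"claw":1}]'
python3 -m jog '[{"delta_pos":[0,0,0],"spin":0,"claw":1},{"delta_pos":[0,0,0],"spin":0,"claw":1},{"delta_pos":[0,0,0],"spin":0,"claw":1}]'; python3 -c "
from h import *
print(bot.observe())
cv2.imwrite('pics/side1.png',cv2.resize(eyes.grab_frame('side')[200:310,160:300],(800,628)))"
```

```text
clock: 5.5
position: [0.6133, 0.1671, 0.0753]
tool_rot: [3.138, 0.001, -0.308]
force: [0.5, -0.6, -3.7]
grip_width: 0.0113
clock: 5.8
position: [0.6141, 0.167, 0.0767]
tool_rot: [3.139, -0.0, -0.309]
force: [-1.1, 0.3, -3.7]
grip_width: 0.0109
{'clock': 5.8, 'qpos': array([-0.29887581,  0.72584236, -0.09240765,  1.6761963 ,  0.09421889,
        0.74541233, -2.31685287]), 'qd': array([-0.00620214,  0.00165663, -0.00216247,  0.00225569, -0.00131358,
       -0.00298515, -0.00102512]), 'joint_efforts': array([ 3.44290892e-01, -1.04929833e+02,  1.22002356e+00, -3.00654781e+01,
        4.26314911e-02,  6.46055234e-02,  1.08067231e-02]), 'position': array([0.61409136, 0.16696338, 0.07671481]), 'tool_rot': array([ 3.13864058e+00, -4.23885340e-04, -3.08555711e-01]), 'force': array([-1.07000923,  0.31289749, -3.73988663]), 'moment': array([ 0.01842375,  0.02109401, -0.00811742]), 'grip_width': 0.010875915576424129}
```

```bash
python3 -m jog '[{"delta_pos":[0.3,2.7,-3],"spin":0.004,"claw":1},{"delta_pos":[0.3,2.7,-6],"spin":0.004,"claw":1},{"delta_pos":[0.3,2.7,-10],"spin":0.004,"claw":1},{"delta_pos":[0.3,2.7,-14],"spin":0.004,"claw":1},{"delta_pos":[0.3,2.7,-15],"spin":0.004,"claw":1},{"delta_pos":[0.3,2.7,-15],"spin":0.004,"claw":1},{"delta_pos":[0.3,2.7,-15],"spin":0.004,"claw":1}]'; python3 -m jog '[{"delta_pos":[0,0,0],"spin":0,"claw":1},{"delta_pos":[0,0,0],"spin":0,"claw":1}]'
```

```text
clock: 6.55
position: [0.6143, 0.1698, 0.0616]
tool_rot: [3.139, -0.0, -0.304]
force: [-0.3, 0.2, -3.8]
grip_width: 0.0115
clock: 6.75
position: [0.6144, 0.1698, 0.0618]
tool_rot: [3.139, -0.001, -0.304]
force: [0.1, 1.1, -3.1]
grip_width: 0.011
```

```bash
python3 -m jog '[{"delta_pos":[0,0,-1],"spin":0,"claw":1},{"delta_pos":[0,0,-2],"spin":0,"claw":1},{"delta_pos":[0,0,-3],"spin":0,"claw":1},{"delta_pos":[0,0,-4],"spin":0,"claw":1},{"delta_pos":[0,0,-5],"spin":0,"claw":1},{"delta_pos":[0,0,-6],"spin":0,"claw":1},{"delta_pos":[0,0,-6],"spin":0,"claw":1}]'; python3 -m jog '[{"delta_pos":[0,0,-0.5],"spin":0,"claw":1},{"delta_pos":[0,0,-1],"spin":0,"claw":1},{"delta_pos":[0,0,-1],"spin":0,"claw":1}]'
```

```text
clock: 7.45
position: [0.6144, 0.1698, 0.0556]
tool_rot: [3.139, -0.0, -0.304]
force: [-0.3, 0.4, -3.1]
grip_width: 0.0111
clock: 7.75
position: [0.6143, 0.1698, 0.0545]
tool_rot: [3.139, -0.0, -0.304]
force: [0.8, -0.0, -4.7]
grip_width: 0.0114
```

```bash
for i in 1 2 3; do python3 -m jog '[{"delta_pos":[0,0,-0.5],"spin":0,"claw":1},{"delta_pos":[0,0,-0.7],"spin":0,"claw":1},{"delta_pos":[0,0,-0.7],"spin":0,"claw":1}]'|grep -E "posi|force|rot"; done
```

```text
position: [0.6143, 0.1698, 0.0538]
tool_rot: [3.139, -0.0, -0.304]
force: [0.5, -0.4, -3.3]
position: [0.6143, 0.1698, 0.053]
tool_rot: [3.139, -0.0, -0.304]
force: [-0.5, 0.4, -3.2]
position: [0.6143, 0.1698, 0.0526]
tool_rot: [3.139, -0.0, -0.304]
force: [-2.9, -0.9, 4.0]
```

```bash
python3 -m jog '[{"delta_pos":[-0.4,-0.1,-0.3],"spin":0,"claw":1},{"delta_pos":[-0.5,-0.1,-0.6],"spin":0,"claw":1},{"delta_pos":[-0.5,-0.1,-0.6],"spin":0,"claw":1}]'; python3 -m jog '[{"delta_pos":[0,0,0],"spin":0,"claw":1},{"delta_pos":[0,0,0],"spin":0,"claw":1}]'|grep -E "posi|force"; python3 -c "
from h import *
print(bot.observe()['moment'])"
```

```text
clock: 8.95
position: [0.6141, 0.1698, 0.0524]
tool_rot: [3.139, -0.001, -0.304]
force: [-1.8, 0.3, 6.5]
grip_width: 0.0112
position: [0.6142, 0.1698, 0.0525]
force: [-1.6, -0.5, 4.8]
[-0.0553244   0.20884254 -0.0009234 ]
```

```bash
python3 -m jog '[{"delta_pos":[-0.5,0.1,0],"spin":0,"claw":1},{"delta_pos":[-1,0.3,0],"spin":0,"claw":1},{"delta_pos":[-1,0.3,0],"spin":0,"claw":1}]'|grep -E "posi|force"; python3 -c "
from h import *
print(bot.observe()['moment'])"
python3 -m jog '[{"delta_pos":[0.5,0,0],"spin":0,"claw":1},{"delta_pos":[1,-0.3,0],"spin":0,"claw":1},{"delta_pos":[1.5,-0.5,0],"spin":0,"claw":1},{"delta_pos":[1.5,-0.5,0],"spin":0,"claw":1}]'|grep -E "posi|force"; python3 -c "
from h import *
print(bot.observe()['moment'])"
```

```text
position: [0.6133, 0.1699, 0.0523]
force: [3.3, -0.8, -3.1]
[-0.20720377 -0.61261474 -0.03927073]
position: [0.6139, 0.1698, 0.0523]
force: [-6.8, 0.8, 4.3]
[0.20814329 1.45625231 0.04268159]
```

```bash
python3 -m jog '[{"delta_pos":[-0.8,0.2,-0.2],"spin":0,"claw":1},{"delta_pos":[-0.8,0.2,-0.6],"spin":0,"claw":1},{"delta_pos":[-0.8,0.2,-0.6],"spin":0,"claw":1}]'|grep -E "posi|force"; python3 -c "
from h import *
print(bot.observe()['moment'])"
python3 -m jog '[{"delta_pos":[0.1,0.5,0],"spin":0,"claw":1},{"delta_pos":[0.2,0.8,0],"spin":0,"claw":1},{"delta_pos":[0.2,0.8,0],"spin":0,"claw":1}]'|grep -E "posi|force";python3 -m jog '[{"delta_pos":[-0.2,-0.5,0],"spin":0,"claw":1},{"delta_pos":[-0.4,-1.4,0],"spin":0,"claw":1},{"delta_pos":[-0.4,-1.4,0],"spin":0,"claw":1}]'|grep -E "posi|force"
```

```text
position: [0.6136, 0.1699, 0.0521]
force: [-1.5, -1.8, 6.4]
[-0.34234601  0.03114252 -0.06544817]
position: [0.6137, 0.1701, 0.0521]
force: [-3.2, -4.1, 6.1]
position: [0.6135, 0.1695, 0.0522]
force: [0.9, 5.4, -0.6]
```

```bash
python3 -m jog '[{"delta_pos":[0.1,0.3,0],"spin":0,"claw":1},{"delta_pos":[0.1,0.5,0],"spin":0,"claw":1},{"delta_pos":[0.1,0.5,0],"spin":0,"claw":1}]'|grep -E "posi|force"
python3 -m jog '[{"delta_pos":[0,0,0],"spin":0,"claw":0.85},{"delta_pos":[0,0,0],"spin":0,"claw":0.8},{"delta_pos":[0,0,0],"spin":0,"claw":0.7},{"delta_pos":[0,0,0],"spin":0,"claw":0.5},{"delta_pos":[0,0,0],"spin":0,"claw":0.4},{"delta_pos":[0,0,0],"spin":0,"claw":0.4}]'
python3 - <<'E'
from h import *
f=eyes.grab_frame('side'); cv2.imwrite('pics/side2.png',cv2.resize(f[205:305,160:293],(798,600),interpolation=cv2.INTER_CUBIC))
p=eyes.camera_params("wrist"); f=eyes.grab_frame("wrist"); cv2.imwrite('pics/w3.png',f)
E
```

```text
position: [0.6136, 0.1698, 0.0522]
force: [0.2, -0.6, 2.3]
clock: 11.65
position: [0.6136, 0.1698, 0.0521]
tool_rot: [3.139, -0.001, -0.304]
force: [-0.9, -0.2, -0.6]
grip_width: 0.0515
```

View pics/side2.png

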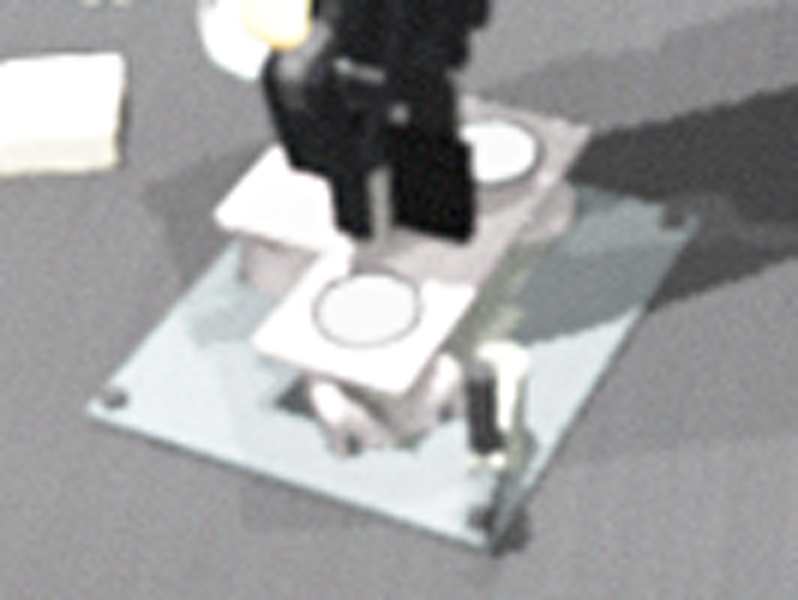

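Stage appears level and seated with the fingers open. Now lift clear, back off and look at the seating and keeper.

```bash
python3 -m jog '[{"delta_pos":[0,0,10],"spin":0,"claw":0.4},{"delta_pos":[0,0,40],"spin":0,"claw":0.4},{"delta_pos":[0,0,80],"spin":0,"claw":0.4},{"delta_pos":[-30,15,120],"spin":0,"claw":1},{"delta_pos":[-60,30,150],"spin":0,"claw":1},{"delta_pos":[-94,48,150],"spin":0,"claw":1},{"delta_pos":[-94,48,150],"spin":0,"claw":1},{"delta_pos":[-94,48,150],"spin":0,"claw":1}]'
python3 - <<'E'
from h import *
p=eyes.camera_params("wrist"); f=eyes.grab_frame("wrist")
cv2.imwrite('pics/w4raw.png',f); np.save('pics/w4.npy',p,allow_pickle=True)
cv2.imwrite('pics/w4.png',cv2.resize(f,(800,600),interpolation=cv2.INTER_CUBIC))
E
```

```text
clock: 12.55
position: [0.5193, 0.2182, 0.2032]
tool_rot: [3.14, -0.002, -0.303]
force: [0.2, -0.7, -0.3]
grip_width: 0.0004
```

View pics/w4.png

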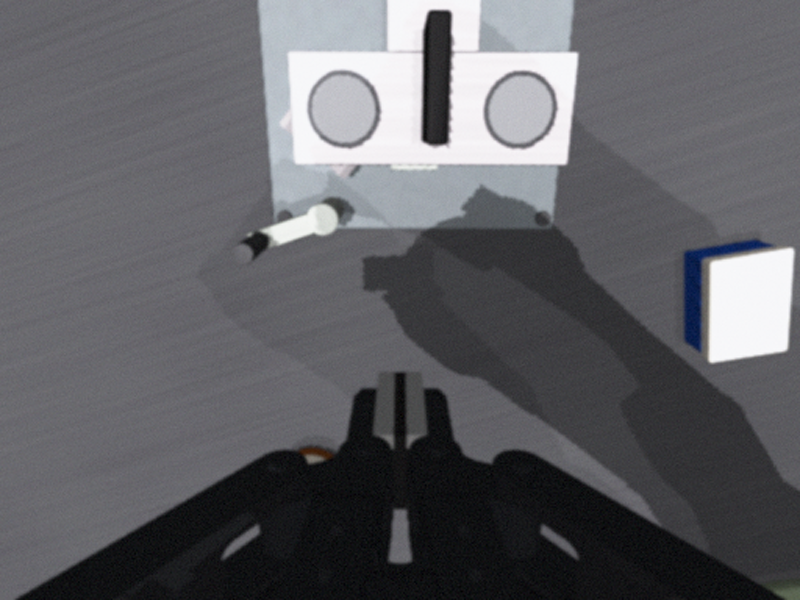

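Keeper points back-left: hinge at (323,218), knob top at (245,253). Plate rear corners are (294,162)/(567,164) and front wing corners (290,52)/(578,54).

```bash
python3 - <<'E'
from h import *
np.set_printoptions(precision=4,suppress=True)
p=np.load('pics/w4.npy',allow_pickle=True).item()
q=lambda l,z:ray(p,np.array(l)*.64,z)
h=q([(323,218)],.058)[0]; k=q([(245,253)],.086)[0]
d=(k-h)[:2]; print("hinge",h,"knob",k,np.linalg.norm(d)); a0=np.arctan2(d[1],d[0]); base=np.pi/2-.305
print("keeper",base-a0)
pl=q([(294,162),(567,164),(290,52),(578,54)],.0413); print(pl)
v=pl[0]-pl[1]; print("stage yaw",np.arctan2(-v[0],v[1]),np.linalg.norm(v),np.linalg.norm(pl[0]-pl[2]))
B=R.from_euler('z',-.305).as_matrix(); c=np.array([.6126,.1791,0])
H=c+B@[-.068,.055,0]; print("hinge nominal",H)
for t in(-.45,-.3,0,.4,.8,1.2,1.57):
    u=B@[np.sin(t),np.cos(t),0]; n=B@[-np.cos(t),np.sin(t),0] # behind
    print(t,"knob",(H+.04*u)[:2],"u",u[:2])
E
```

```text
hinge [0.565  0.2505 0.058 ] knob [0.563  0.2907 0.086 ] 0.04026491206080088
keeper -0.3542280674674385
[[0.599  0.2586 0.0413]
 [0.5502 0.1065 0.0413]
 [0.6542 0.2396 0.0413]
 [0.606  0.089  0.0413]]
stage yaw -0.3109111229381899 0.1597623726956472 0.05833293332816425
hinge nominal [0.5643 0.252  0.    ]
-0.45 knob [0.5585 0.2916] u [-0.1445  0.9895]
-0.3 knob [0.5645 0.292 ] u [0.005 1.   ]
0 knob [0.5763 0.2901] u [0.3003 0.9538]
0.4 knob [0.5902 0.2824] u [0.648  0.7616]
0.8 knob [0.6    0.2699] u [0.8935 0.4491]
1.2 knob [0.6042 0.2546] u [0.9978 0.0657]
1.57 knob [0.6024 0.24  ] u [ 0.9541 -0.2995]
```

```bash
python3 -m jog '[{"delta_pos":[14,40,0],"spin":0,"claw":1},{"delta_pos":[14,72,-30],"spin":0,"claw":1},{"delta_pos":[14,72,-75],"spin":0,"claw":1},{"delta_pos":[14,72,-115],"spin":0,"claw":1},{"delta_pos":[14,72,-137],"spin":0,"claw":1},{"delta_pos":[14,72,-138],"spin":0,"claw":1},{"delta_pos":[14,72,-138],"spin":0,"claw":1}]'
python3 - <<'E'
from h import *
np.set_printoptions(precision=1,suppress=True)
B=R.from_euler('z',-.305).as_matrix(); H=np.array([.5645,.2513,0])
P0=bot.observe()['position']
for t in np.arange(-.3,1.61,.1):
    u=B@[np.sin(t),np.cos(t),0]; n=B@[-np.cos(t),np.sin(t),0]
    print("%.1f"%t,((H+.04*u+.018*n-P0)*1000)[:2])
E
```

```text
clock: 13.3
position: [0.5346, 0.2892, 0.065]
tool_rot: [3.139, -0.002, -0.305]
force: [-0.0, -0.3, 0.1]
grip_width: -0.0001
-0.3 [12.1  2.2]
-0.2 [16.2  3.8]
-0.1 [20.4  5. ]
0.0 [24.7  5.7]
0.1 [29.1  6. ]
0.2 [33.5  5.8]
0.3 [37.8  5.3]
0.4 [42.1  4.3]
0.5 [46.3  2.8]
0.6 [50.2  1. ]
0.7 [54.  -1.2]
0.8 [57.6 -3.8]
0.9 [60.8 -6.8]
1.0 [ 63.8 -10. ]
1.1 [ 66.4 -13.5]
1.2 [ 68.6 -17.3]
1.3 [ 70.5 -21.2]
1.4 [ 72.  -25.4]
1.5 [ 73.  -29.6]
1.6 [ 73.6 -34. ]
```

```bash
python3 -m jog '[{"delta_pos":[6,1,0],"spin":0,"claw":1},{"delta_pos":[12,2,0],"spin":0,"claw":1},{"delta_pos":[16,4,0],"spin":0,"claw":1},{"delta_pos":[20,5,0],"spin":0,"claw":1},{"delta_pos":[25,6,0],"spin":0,"claw":1},{"delta_pos":[29,6,0],"spin":0,"claw":1},{"delta_pos":[34,6,0],"spin":0,"claw":1},{"delta_pos":[38,5,0],"spin":0,"claw":1}]'|grep -E "posi|force"
python3 -c "
from h import *
p=eyes.camera_params('wrist'); f=eyes.grab_frame('wrist')
cv2.imwrite('pics/w5.png',f)"
```

```text
position: [0.5728, 0.2941, 0.0649]
force: [-3.7, -0.9, -0.1]
```

View pics/w5.png

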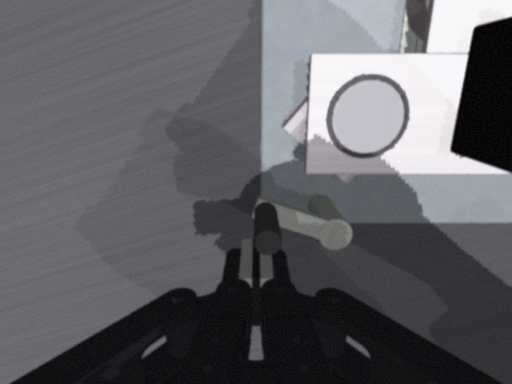

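Keeper is being pushed: the knob at (268,240) is just ahead of the closed fingers, and the stage is undisturbed. Continue along the arc.

```bash
python3 -m jog '[{"delta_pos":[4,-1,0],"spin":0,"claw":1},{"delta_pos":[8,-2.5,0],"spin":0,"claw":1},{"delta_pos":[12,-4,0],"spin":0,"claw":1},{"delta_pos":[16,-6.5,0],"spin":0,"claw":1},{"delta_pos":[19.5,-9,0],"spin":0,"claw":1},{"delta_pos":[23,-12,0],"spin":0,"claw":1},{"delta_pos":[26,-15,0],"spin":0,"claw":1},{"delta_pos":[28.5,-18.5,0],"spin":0,"claw":1}]'|grep -E "posi|force"
python3 -c "
from h import *
p=eyes.camera_params('wrist'); f=eyes.grab_frame('wrist')
cv2.imwrite('pics/w6.png',f)"
```

```text
position: [0.6025, 0.2752, 0.0651]
force: [-1.1, 1.3, 0.3]
```

View pics/w6.png

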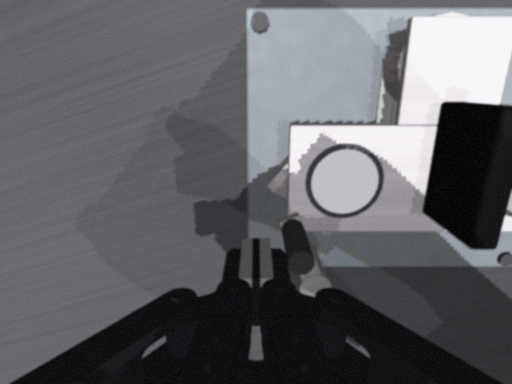

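```bash
python3 -m jog '[{"delta_pos":[1,-3,0],"spin":0,"claw":1},{"delta_pos":[2,-6,0],"spin":0,"claw":1},{"delta_pos":[2.5,-9,0],"spin":0,"claw":1},{"delta_pos":[3,-12,0],"spin":0,"claw":1},{"delta_pos":[3,-15,0],"spin":0,"claw":1},{"delta_pos":[3,-17,0],"spin":0,"claw":1}]'|grep -E "posi|force"
for i in 1 2 3; do python3 -m jog '[{"delta_pos":[0,-1,0],"spin":0,"claw":1},{"delta_pos":[-0.3,-2,0],"spin":0,"claw":1},{"delta_pos":[-0.3,-2,0],"spin":0,"claw":1}]'|grep -E "posi|force"; done
```

```text
position: [0.606, 0.2586, 0.0653]
force: [0.4, 13.3, -2.0]
position: [0.6059, 0.2587, 0.0655]
force: [2.1, 12.2, -4.0]
position: [0.6058, 0.2588, 0.0656]
force: [2.4, 12.6, -6.1]
position: [0.6058, 0.2589, 0.0657]
force: [4.1, 11.7, -6.4]
```

```bash
python3 -m jog '[{"delta_pos":[2,8,0],"spin":0,"claw":1},{"delta_pos":[5,20,5],"spin":0,"claw":1},{"delta_pos":[5,25,50],"spin":0,"claw":1},{"delta_pos":[-25,20,95],"spin":0,"claw":1},{"delta_pos":[-60,10,140],"spin":0,"claw":1},{"delta_pos":[-75,0,140],"spin":0,"claw":1},{"delta_pos":[-75,0,140],"spin":0,"claw":1}]'|grep -E "posi|force"
python3 -c "
from h import *
p=eyes.camera_params('wrist'); f=eyes.grab_frame('wrist');np.save('pics/w7.npy',p,allow_pickle=True)
cv2.imwrite('pics/w7.png',cv2.resize(f,(800,600),interpolation=cv2.INTER_CUBIC))"
```

```text
position: [0.5297, 0.2586, 0.2086]
force: [0.7, 0.1, 0.2]
```

View pics/w7.png

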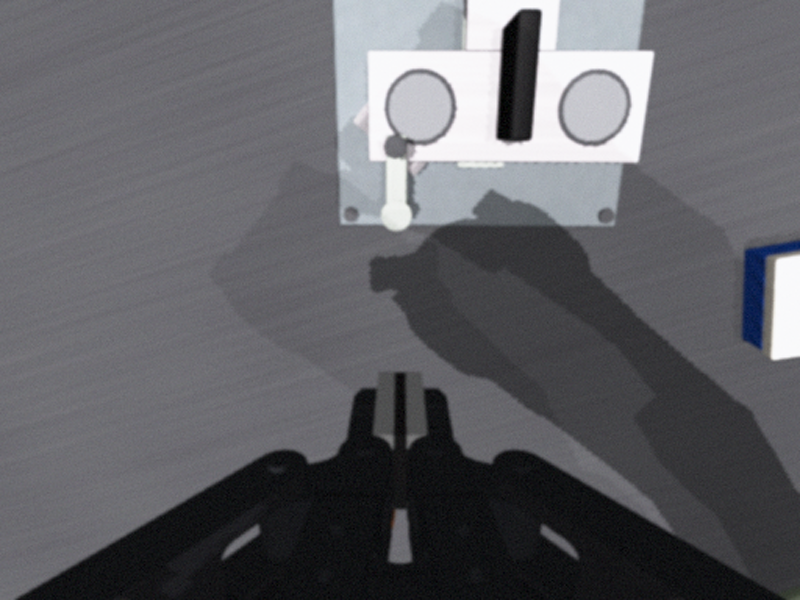

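Keeper now runs along the base's +x: hinge at (397,215), knob at (398,146), over the left wing. Quick numeric check that the stage did not shift.

```bash
python3 - <<'E'
from h import *
np.set_printoptions(precision=4,suppress=True)
p=np.load('pics/w7.npy',allow_pickle=True).item()
q=lambda l,z:ray(p,np.array(l)*.64,z)
h=q([(397,215)],.058)[0]; k=q([(397,146)],.086)[0]; d=k-h
print("keeper",np.pi/2-.305-np.arctan2(d[1],d[0]),np.linalg.norm(d[:2]))
pl=q([(370,160),(638,162),(367,51),(654,51)],.0413); print(pl)
v=pl[0]-pl[1]; print("yaw",np.arctan2(-v[0],v[1]),np.linalg.norm(v))
E
```

```text
keeper 1.5803068387460995 0.03900229374396797
[[0.5984 0.2585 0.0413]
 [0.55   0.1071 0.0413]
 [0.6547 0.2416 0.0413]
 [0.6069 0.0891 0.0413]]
yaw -0.3090760079326065 0.15893516637066427
```

Keeper is at about 1.58 rad and the stage is within 0.6–2 mm of where it was. Handing in.

```bash
python3 -c "
from workcell import bot
s=bot.observe(); print(s['clock'],s['force']); print(bot.job_done())"
```

```text
17.25 [ 0.27965976  0.33675551 -0.22219499]
the job is handed in; nothing more can be done
None
```

The stage is on the base with all three feet seated as far as I could measure, and the keeper is swung over the left wing to its stop. I handed the job in with the arm clear, at about 17 s on the clock. No verdict is reported, so the final result is unconfirmed.

- **Seating:** The seats measured about 8 mm (x) and −8.5 mm (y) off nominal. I worked the stage in by feel with at most about 10 N on the base. The nose met resistance in both directions in x and y. The tool height ended at 52.1 mm, against 52.0 mm expected when home. I then let go before touching the keeper.
- **Keeper:** I pushed the knob with the closed fingers until it stopped at about 13 N. The last picture puts it at about 1.58 rad.
- **Last checks:** Stage yaw was −0.309 against the base's −0.305. The plate corners were within about 2 mm of where they stood before the keeper was swung, which is within measurement error.
- **Not confirmed, or disagreed:**
  - Foot heights were judged from the tool height and force, not measured directly.
  - The groove's position in the picture disagreed with the cone and flat by 2–4 mm because it was partly hidden, so I did not use it.
  - I didn't re-measure the bystanders, but no force reading suggested contact with any of them.

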